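Index the table and set the bearing play with the knurled nut

TASK

Turn the rotary table one position counter-clockwise by its upright handle, so that the next station clicks in at the pointer. Then screw that station's knurled nut down clockwise until it bottoms out on the bearing race, back it off a quarter turn, and finish still gripping the nut there, holding it still. Do not turn the nuts of the other two stations, do not take the table past that position, and leave the tools lying about alone.

Things in the scene. Friction and masses are not known exactly. Their poses are not given: they have to be found in the camera images.
- index_fixture: Grey round cast base, 210 mm across, bolted down. Origin: centre of its underside on the bench top, on the table's vertical axis; z up. Its -x points from there to the fixed pointer block (out to 146 mm from the axis, top 56 mm above the bench), roughly towards the robot; a plunger housing stands at +x (out to 159 mm, top 56 mm).
- work_position (a point): Point on the table's upper face at the pointer, 80 mm from the table's axis, 58 mm above the bench: the axis of the station being worked on stands here. Axes as the fixture.
- index_table (a joint): Angle of the rotary table (steel disc 220 mm across, top 58 mm above the bench), growing counter-clockwise seen from above. Stations every 60 degrees at 80 mm radius. Sprung detents at 0 (start, nut_done at the pointer), 1.047 (nut_next there) and 2.094 (nut_later there). Leaving one takes about 5 N at the handle; let go within 0.08 of one the table pulls itself in, elsewhere it stands.
- handle_grip (a point): Middle of the grip of the table's upright round handle post: 16 mm diameter, free from 65 to 104 mm above the bench, top at 108 mm. This point is 89 mm above the bench, 90 mm from the table's axis; at table angle 0 it stands 60 degrees counter-clockwise from the pointer seen from above, and it goes round with the table. The post may spin between the fingers.
- nut_next (a joint): Angle of the nut to be set, on the station one step (60 degrees) clockwise from the pointer seen from above at the start. 0 = bottomed on the race (hard stop); grows as it is unscrewed counter-clockwise; right-hand thread, 4 mm rise a turn. Starts at 2.4 to 3.6 rad. Turning takes about 0.06 N m; it stays where left. A quarter turn off the bottom reads 1.571.
- nut_next_grip (a point): Centre of that nut, half way up its axis: round knurled steel, 36 mm diameter, 20 mm high, small dark dimple in the top towards its own +x. 88 mm above the bench when bottomed, 4 mm more per turn. Below it on the table a bearing race 33 mm and a boss 38 mm across (4 mm high); the stud ends inside the nut. Neighbouring nuts' axes are 80 mm away.
- nut_done (a joint): Angle of the like nut that stands at the pointer at the start, already set a quarter turn (about 1.57 rad) off its bottom. Same sense as nut_next. Not to be turned.
- nut_done_grip (a point): Centre of that finished nut, half way up; same size as nut_next.
- nut_later (a joint): Angle of the like nut of the station two steps clockwise from the pointer at the start, for later. Same sense as nut_next. Not to be turned.
- nut_later_grip (a point): Centre of that nut, half way up; same size as nut_next.
- screwdriver: Bystander: screwdriver 182 mm long, 34 mm thick, lying left of the fixture. Origin: centre of its underside.
- feeler_gauge: Bystander: steel feeler gauge 109 x 49 x 10 mm, lying in front right. Origin: centre of its underside.
- vee_block: Bystander: grey steel vee block 57 x 56 x 34 mm, in front right. Origin: centre of its underside.
- masking_tape: Bystander: white tape roll 80 mm across, 24 mm high, lying right of the fixture. Origin: centre of its underside.
- pivot_block: Bystander: small grey steel block 18 x 20 x 28 mm with a round boss on top, standing in front left. Origin: centre of its underside.

How it is judged:
By the outcome, as a careful person would: the job done as asked, in the order asked, and still so for the second after the job is handed in, while the arm keeps its last pose, push and grip.
It also fails if it takes over 58 s, if anything falls off the work surface, if the arm or the gripper's body presses on something with over 40 N, if the wrist force passes 120 N, or if a joint passes its speed limit or range.

ROBOT

A 6-joint arm with a two-finger parallel gripper is mounted at the origin on a cart in front of the work surface, level with it; the furniture and walls round the work are solid. World frame = base frame: x ahead of the robot, y to its left, z up, the work surface at z = 0. Lengths are in m, angles in rad, forces in N, time in s.
With the tool pointing down it reaches from about 0.325 to 0.9 m from the base axis. Payload 6.1 kg.
Tool frame: the origin (TCP) lies midway between the tips of the shut fingers; the grasp point (between the pads) lies 19 mm behind it; y points along the fingers, x is the direction in which the jaws open and shut, and the axes are right-handed (so a half turn about y gives the same grasp; the last joint's range is limited). The gripper opens to 85 mm and grips with 20 to 120 N. Pads are 22 mm wide; open, the fingers measure 114 mm over their backs; the gripper's body (76 mm by 85 mm) begins 54 mm behind the grasp point. The pads swing forward as they close: fully open they stand 13 mm farther back than shut.
Start: joints at [-1.474, 0.22, 1.526, -0, 1.395, -0.126], TCP at [0.138, -0.61, 0.231] pointing down, gripper open.
Joint ranges: [-2.98, 2.98], [-0.91, 2.08], [0.09, 2.57], [-1.24, 4.39], [0.2, 2.65], [-2.68, 2.68]. Speed limits (rad/s): [2.57, 2.57, 3.01, 3.14, 3.14, 3.14].

INTERFACE

Orientations are given as a 3x3 rotation matrix whose columns are the frame's x, y, z axes.
In Python, from plant import arm gives the robot as it stands.
- The arm moves only by the tool apply_moves, never from a script. Its argument "moves" is a list of rows, each an object of numbers: "rx", "ry", "rz": the turn, a rotation vector about the world's x, y, z normalised to -1 to 1, where 1 is 2 pi rad; "dx", "dy", "dz": the shift along the world's x, y, z normalised to -1 to 1, where 1 is 75 cm; "jaw": the opening in per cent of the stroke, from 0 (shut) to 100 (fully open). In form: [{"rx": .., "ry": .., "rz": .., "dx": .., "dy": .., "dz": .., "jaw": ..}, ...]. A call has exactly 5 rows; each row shifts and turns the pose as measured when the row begins; what a row does not reach is not made up. A row lasts 1/12 s, in which the tool goes at most 41.7 mm and 7.16 degrees, less where a joint would pass 70% of its speed; a pose out of reach is approached as far as the arm can. A call with a number of a shift or a turn outside -1 to 1 is refused whole. A call with a gripper value outside its range is refused whole. The fingers move at their own pace and stop on an object; "force" is the grip in N (left out, the last holds). Time passes only in rows, so rows that do not move let the fingers close, or fill a call up. It gives the time, the measured TCP pose, the force and the opening at its end, in the units of the state.
- arm.sense(): the state, without advancing time (a new reading comes with each control period).
- arm.camera(name): name is "side" or "top"; returns a dict with "pixels" (384x512x3 uint8, red, green, blue), "K" (3x3 intrinsics, pixels), "R" (3x3) and "t" (3): a world point X has camera coordinates R X + t. Camera axes: x right, y down, z forward; pixel columns grow to the right and rows downward; lengths in m; the calibration is good to about 2 mm. A picture is of the moment at which its call begins. There is no depth.
- arm.sign_off(): hands the job in, once; it reports no verdict.
Trained networks look in a picture, given as the dict that the camera call returned (one of the last four; its "shot" number tells which), for a name from the list of things; names that differ only in an ending like _2 or _b are one class to them, and where a whole thing is asked for, a point or a joint stands for the part that bears it (a point fixed in the world has none). Each returns a list of dicts, best first, with "p" (0 to 1); they miss things now and then, are a little off and sometimes report something else, mostly with a low value. They report only what shows in the picture. A call takes as long as a camera call.
- arm.boxes_of(picture, name): "xyz" ([x, y, z] in m, in world coordinates, good to about 4 mm: the middle of the surface that is visible of it).
- arm.mark_of(picture, name): "xyz" ([x, y, z] in m, in world coordinates, good to about 4 mm: a listed point, or the origin of a listed thing).
The state is a dict: "time": time; "q": joint angles; "qd": joint speeds; "joint_efforts": joint torques, N m; "ee_pos": TCP position; "ee_rot": TCP orientation; "force": force on the tool from outside, world axes, zero at the start; "ft_torque": the same for the moment, N m; "width": finger opening in m.
Only numpy, scipy, OpenCV 4.12 (cv2) and the standard library are available. Lean on these libraries where they do the work, as an engineer would, in place of code of your own. Each camera call takes 0.05 s, during which the arm holds its last target.

## Working session

There is one attempt and no reset: what is moved stays moved. The work goes in short steps, Python scripts to look and compute and a tool call to move; the robot and the scene stay as the last step left them, time stands still between calls to the robot, and variables do not carry over. Pictures are saved under pics/ and viewed, and the job is handed in when it is done.

Besides the shell and the picture viewer there is one more tool, called after "Request:" as name(argument=value, ...) on one line, values as JSON. apply_moves: Moves the arm, as the interface text tells. Scaled input: -1 to 1 covers 75 cm each way for a shift and 2 pi rad each way for a turn. Its arguments: {"type":"object","properties":{"moves":{"type":"array"},"force":{"type":"number"}},"required":["moves"]}

```bash
ls; mkdir -p pics; cat > h.py <<'E'
import numpy as np,cv2
from plant import arm
def shot(n,f):
    p=arm.camera(n); cv2.imwrite('pics/'+f,cv2.cvtColor(p['pixels'],cv2.COLOR_RGB2BGR)); return p
def proj(p,X):
    c=p['R']@np.array(X)+p['t']; u=p['K']@c; return u[:2]/u[2]
E
python3 - <<'E'
from h import *
np.set_printoptions(precision=4,suppress=True)
for c in ['top','side']:
    p=shot(c,c+'0.png')
    print(c,p['K'].tolist(),(-p['R'].T@p['t']),p['R'].tolist())
    for n in ['index_fixture','work_position','handle_grip','nut_next_grip','nut_done_grip','nut_later_grip','screwdriver','masking_tape','vee_block','feeler_gauge','pivot_block']:
        r=arm.mark_of(p,n)
        print(n,[(np.round(d['xyz'],4).tolist(),round(d['p'],2)) for d in r[:3]])
s=arm.sense(); print(s)
E
```

```text
pics
top [[448.66338926764183, 0.0, 255.1175209957606], [0.0, 448.66338926764183, 193.36163255805326], [0.0, 0.0, 1.0]] [0.3471 0.0082 1.3485] [[-0.016908052305538625, -0.9997430390567081, -0.01509879547813491], [-0.9889714358084983, 0.01894430770997609, -0.14688979665132335], [0.14713808793820374, 0.012448657078059432, -0.9890376201211166]]
index_fixture [([0.5363, 0.1002, 0.0008], 0.58)]
work_position [([0.4604, 0.0817, 0.0566], 0.57), ([0.539, 0.0994, 0.0019], 0.26)]
handle_grip [([0.5007, 0.0121, 0.0869], 0.94)]
nut_next_grip [([0.4867, 0.1567, 0.0931], 0.56)]
nut_done_grip [([0.4549, 0.0855, 0.0886], 0.45)]
nut_later_grip [([0.5623, 0.1714, 0.0941], 0.56)]
screwdriver [([0.4349, 0.3169, -0.0037], 0.65)]
masking_tape [([0.6907, -0.1181, -0.0006], 0.66)]
vee_block []
feeler_gauge [([0.3841, -0.1393, -0.0017], 0.56)]
pivot_block [([0.3564, 0.181, -0.0011], 0.48)]
side [[416.17074605054046, 0.0, 259.9994635097776], [0.0, 416.17074605054046, 190.64034601324406], [0.0, 0.0, 1.0]] [0.057  0.7368 0.5706] [[-0.8140695762696575, -0.5804250437969808, 0.019937239663840447], [-0.302980907755
[... 538 characters left out ...]
[0.696, -0.1185, -0.001], 0.76)]
vee_block [([0.3757, -0.2369, 0.0013], 0.67)]
feeler_gauge [([0.3825, -0.1443, -0.0034], 0.67)]
pivot_block [([0.3581, 0.1799, -0.0051], 0.58)]
{'time': 1.2, 'q': array([-1.4741,  0.2204,  1.5265, -0.    ,  1.3947, -0.1261]), 'qd': array([-0.0012,  0.0004,  0.0003, -0.0006, -0.0013, -0.    ]), 'joint_efforts': array([ -0.    , -49.6853, -38.973 ,  -0.0003,   0.001 ,  -0.    ]), 'ee_pos': array([ 0.1381, -0.6096,  0.2313]), 'ee_rot': array([[ 0.2209,  0.    ,  0.9753],
       [-0.9753, -0.    ,  0.2209],
       [ 0.    , -1.    , -0.    ]]), 'force': array([0.0253, 0.4034, 1.3947]), 'ft_torque': array([-0.0845,  0.0337,  0.0428]), 'width': 0.08516929106897676}
```

View pictures.

View pics/top0.png

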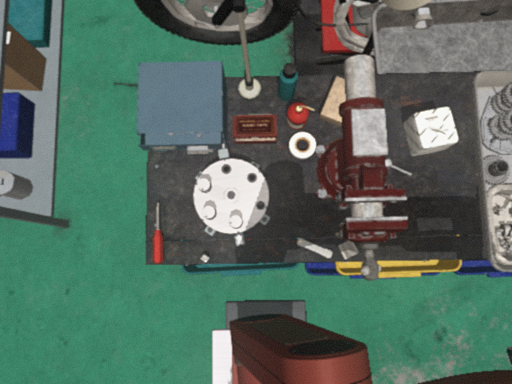

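View pics/side0.png

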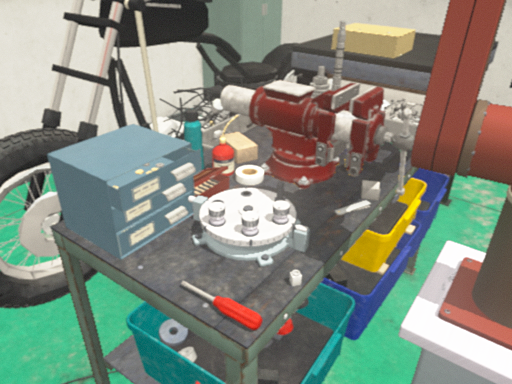

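```bash
python3 - <<'E'
import cv2
a=cv2.imread('pics/top0.png')[40:290,130:430]; cv2.imwrite('pics/t0z.png',cv2.resize(a,(720,600),interpolation=cv2.INTER_CUBIC))
a=cv2.imread('pics/side0.png')[60:300,180:440]; cv2.imwrite('pics/s0z.png',cv2.resize(a,(650,600),interpolation=cv2.INTER_CUBIC))
E
```

```text
(no output)
```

View pics/t0z.png

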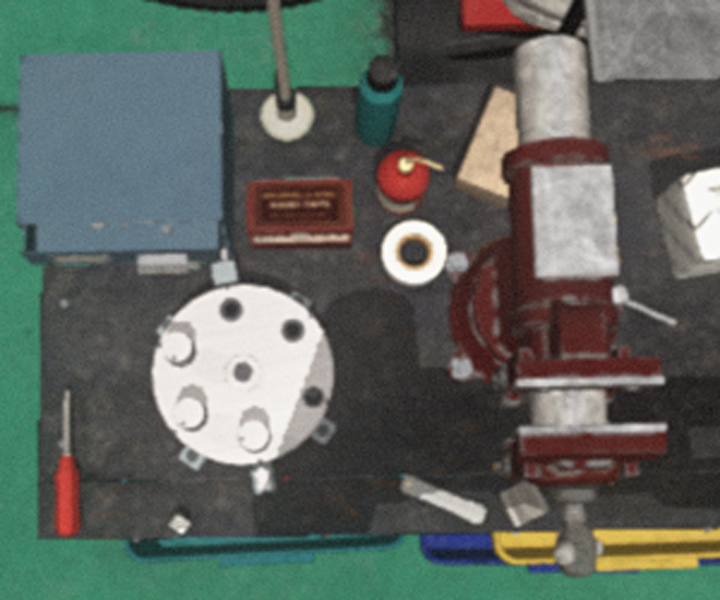

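View pics/s0z.png

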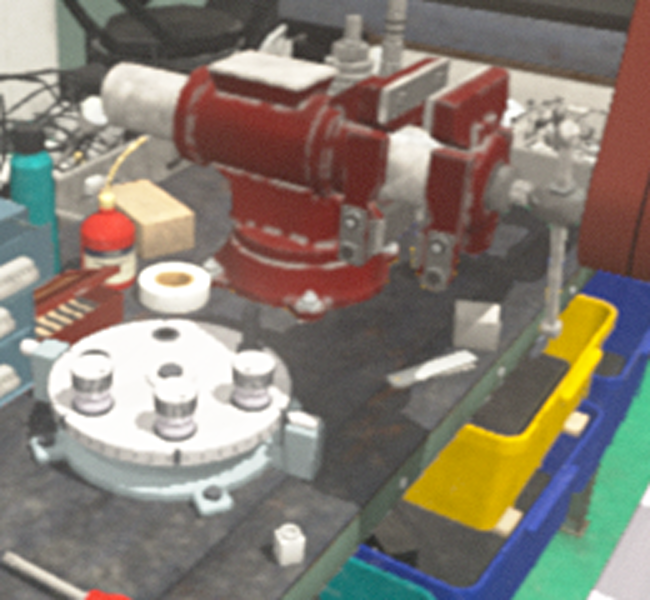

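```bash
python3 - <<'E'
from h import *
for c in ['top','side']:
    p=arm.camera(c)
    for n,X in dict(h=(.503,.0105,.089),hb=(.503,.0105,.058),ht=(.503,.0105,.108),done=(.4555,.0845,.089),nxt=(.4858,.158,.09),ctr=(.5345,.098,.058),fr=(.577,.012,.058)).items(): print(c,n,proj(p,X).round(1))
    for n in ['handle_grip','nut_next_grip','nut_done_grip','nut_later_grip']:
        print(n,[(np.round(d['xyz'],4).tolist(),round(d['p'],2)) for d in arm.boxes_of(p,n)[:3]])
ps=[arm.camera('top'),arm.camera('side')]
def tri(a,b):
    P=[p['K']@np.c_[p['R'],p['t']] for p in ps]
    X=cv2.triangulatePoints(P[0],P[1],np.array(a,float),np.array(b,float)); return (X[:3]/X[3]).ravel().round(3)
tz=lambda u,v:(130+u/2.4,40+v/2.4); sz=lambda u,v:(180+u/2.5,60+v/2.5)
print('anvil near L',tri(tz(537,278),sz(320,90)))
print('front ball',tri(tz(576,552),sz(560,202)))
print('front jaw left top',tri(tz(522,430),sz(437,112)))
print('front jaw right top',tri(tz(665,428),sz(505,72)))
print('rear cyl',tri(tz(550,45),sz(115,85)))
E
```

```text
top h [260.1 204.3]
top hb [260.1 205.6]
top ht [260.1 203.4]
top done [234.1 221.5]
top nxt [208.  211.2]
top ctr [229.8 195.4]
top fr [259.1 180.4]
handle_grip [([0.5312, 0.0997, 0.0588], 0.63)]
nut_next_grip [([0.5315, 0.0953, 0.0535], 0.49), ([0.4847, 0.1524, 0.1023], 0.44)]
nut_done_grip [([0.4566, 0.081, 0.0952], 0.49)]
nut_later_grip [([0.564, 0.1694, 0.1008], 0.71), ([0.4567, 0.084, 0.0986], 0.34)]
side h [280.8 188.7]
side hb [280.2 200. ]
side ht [281.2 181.6]
side done [280.6 208.7]
side nxt [249.1 218.7]
side ctr [247.6 211.5]
side fr [254.8 190.9]
handle_grip [([0.5164, 0.1182, 0.0595], 0.62)]
nut_next_grip [([0.4779, 0.1662, 0.0968], 0.85), ([0.562, 0.1818, 0.0982], 0.33)]
nut_done_grip [([0.4522, 0.0959, 0.0985], 0.48), ([0.479, 0.1676, 0.1008], 0.39)]
nut_later_grip [([0.5605, 0.1807, 0.0961], 0.61)]
anvil near L [ 0.595 -0.233  0.238]
front ball [ 0.318 -0.271  0.165]
front jaw left top [ 0.439 -0.204  0.251]
front jaw right top [ 0.433 -0.347  0.261]
rear cyl [ 0.894 -0.269  0.175]
```

Request:
apply_moves(moves=[{"dz": 0.055,"rz": 0.0195,"jaw": 100},{"dz": 0.055,"rz": 0.0195,"jaw": 80},{"dz": 0.055,"rz": 0.0195,"jaw": 70},{"dz": 0.03,"dx": 0.02,"dy": 0.035,"rz": 0.0195,"jaw": 70},{"dx": 0.028,"dy": 0.047,"rz": 0.0195,"jaw": 70}], force=40)

```text
validation failed for argument at $.mo...
```

Request:
apply_moves(moves=[{"rx": 0,"ry": 0,"rz": 0.0195,"dx": 0,"dy": 0,"dz": 0.055,"jaw": 100},{"rx": 0,"ry": 0,"rz": 0.0195,"dx": 0,"dy": 0,"dz": 0.055,"jaw": 80},{"rx": 0,"ry": 0,"rz": 0.0195,"dx": 0,"dy": 0,"dz": 0.055,"jaw": 70},{"rx": 0,"ry": 0,"rz": 0.0195,"dx": 0.02,"dy": 0.035,"dz": 0.03,"jaw": 70},{"rx": 0,"ry": 0,"rz": 0.0195,"dx": 0.028,"dy": 0.047,"dz": 0,"jaw": 70}], force=40)

```text
time: 2.22
ee_pos: [0.1703, -0.5464, 0.3761]
ee_rot: [[0.748, -0.012, 0.664], [-0.664, 0.008, 0.748], [-0.014, -1.0, -0.002]]
force: [1.9, 0.6, 1.0]
width: 0.0598
```

Request:
apply_moves(moves=[{"rx": 0,"ry": 0,"rz": 0.0195,"dx": 0.028,"dy": 0.047,"dz": 0,"jaw": 70},{"rx": 0,"ry": 0,"rz": 0.0195,"dx": 0.028,"dy": 0.047,"dz": 0,"jaw": 70},{"rx": 0,"ry": 0,"rz": 0.0195,"dx": 0.028,"dy": 0.047,"dz": 0,"jaw": 70},{"rx": 0,"ry": 0,"rz": 0.0195,"dx": 0.028,"dy": 0.047,"dz": 0,"jaw": 70},{"rx": 0,"ry": 0,"rz": 0.0195,"dx": 0.028,"dy": 0.047,"dz": 0,"jaw": 70}])

```text
time: 2.63
ee_pos: [0.2763, -0.3665, 0.3802]
ee_rot: [[0.995, -0.008, 0.099], [-0.099, -0.008, 0.995], [-0.008, -1.0, -0.008]]
force: [0.9, -0.1, 0.3]
width: 0.0599
```

Request:
apply_moves(moves=[{"rx": 0,"ry": 0,"rz": 0.0195,"dx": 0.028,"dy": 0.047,"dz": 0,"jaw": 60},{"rx": 0,"ry": 0,"rz": 0.0195,"dx": 0.028,"dy": 0.047,"dz": 0,"jaw": 60},{"rx": 0,"ry": 0,"rz": 0,"dx": 0.028,"dy": 0.047,"dz": 0,"jaw": 60},{"rx": 0,"ry": 0,"rz": 0,"dx": 0.028,"dy": 0.047,"dz": 0,"jaw": 60},{"rx": 0,"ry": 0,"rz": 0,"dx": 0.028,"dy": 0.047,"dz": -0.01,"jaw": 60}])

```text
time: 3.05
ee_pos: [0.3808, -0.1869, 0.376]
ee_rot: [[0.988, 0.0, -0.157], [0.157, -0.015, 0.987], [-0.002, -1.0, -0.015]]
force: [0.8, -0.9, 1.1]
width: 0.0513
```

```bash
cat >> h.py <<'E'
np.set_printoptions(precision=4,suppress=True)
def st():
    s=arm.sense(); R=s['ee_rot']; print('t %.2f pos %s yaw %.2f tilt(x,y) %s F %s T %s w %.4f q6 %.2f'%(s['time'],s['ee_pos'],np.degrees(np.arctan2(R[1,0],R[0,0])),(-R[1,1],R[0,1]),s['force'],s['ft_torque'],s['width'],s['q'][5])); return s
E
python3 - <<'E'
from h import *
st()
E
```

```text
t 3.05 pos [ 0.3808 -0.1869  0.376 ] yaw 9.05 tilt(x,y) (np.float64(0.014787193423610926), np.float64(0.0004958186524528335)) F [ 0.8458 -0.8758  1.1196] T [-0.0061  0.0116 -0.0048] w 0.0513 q6 -0.79
```

Request:
apply_moves(moves=[{"rx": 0,"ry": 0,"rz": 0,"dx": 0.027,"dy": 0.045,"dz": 0,"jaw": 60},{"rx": 0,"ry": 0,"rz": 0,"dx": 0.027,"dy": 0.045,"dz": 0,"jaw": 60},{"rx": 0,"ry": 0,"rz": 0,"dx": 0.027,"dy": 0.045,"dz": -0.02,"jaw": 60},{"rx": 0,"ry": 0,"rz": 0,"dx": 0.027,"dy": 0.045,"dz": -0.02,"jaw": 60},{"rx": 0,"ry": 0,"rz": 0,"dx": 0.027,"dy": 0.04,"dz": -0.03,"jaw": 60}])

```text
time: 3.47
ee_pos: [0.4838, -0.0166, 0.3309]
ee_rot: [[0.987, 0.015, -0.158], [0.159, -0.019, 0.987], [0.012, -1.0, -0.021]]
force: [0.3, 0.3, 0.1]
width: 0.0513
```

Request:
apply_moves(moves=[{"rx": 0,"ry": 0,"rz": 0,"dx": 0.02,"dy": 0.03,"dz": -0.04,"jaw": 60},{"rx": 0,"ry": 0,"rz": 0,"dx": 0,"dy": 0,"dz": -0.05,"jaw": 60},{"rx": 0,"ry": 0,"rz": 0,"dx": 0,"dy": 0,"dz": -0.03,"jaw": 60},{"rx": 0,"ry": 0,"rz": 0,"dx": 0,"dy": 0,"dz": 0,"jaw": 60},{"rx": 0,"ry": 0,"rz": 0,"dx": 0,"dy": 0,"dz": 0,"jaw": 60}])

```text
time: 3.88
ee_pos: [0.4998, 0.016, 0.2345]
ee_rot: [[0.985, 0.013, -0.17], [0.17, -0.016, 0.985], [0.01, -1.0, -0.018]]
force: [1.1, -0.0, 0.6]
width: 0.0511
```

```bash
python3 - <<'E'
from h import *
st()
p=shot('top','t1.png'); q=shot('side','s1.png')
for a in (p,q): print(arm.mark_of(a,'handle_grip'))
for f,b in (('t1',(130,290,130,330)),('s1',(60,300,180,440))):
    a=cv2.imread(f'pics/{f}.png')[b[0]:b[1],b[2]:b[3]]; cv2.imwrite(f'pics/{f}z.png',cv2.resize(a,None,fx=2.5,fy=2.5,interpolation=cv2.INTER_CUBIC))
E
```

```text
t 3.88 pos [0.4998 0.016  0.2345] yaw 9.78 tilt(x,y) (np.float64(0.015791281970730153), np.float64(0.013198843290037766)) F [ 1.1081 -0.0316  0.557 ] T [ 0.0068 -0.0046  0.0395] w 0.0511 q6 -0.28
[{'xyz': [0.5041, 0.0153, 0.0873], 'p': 0.95}]
[{'xyz': [0.5054, 0.0112, 0.0868], 'p': 0.82}]
```

View pics/s1z.png

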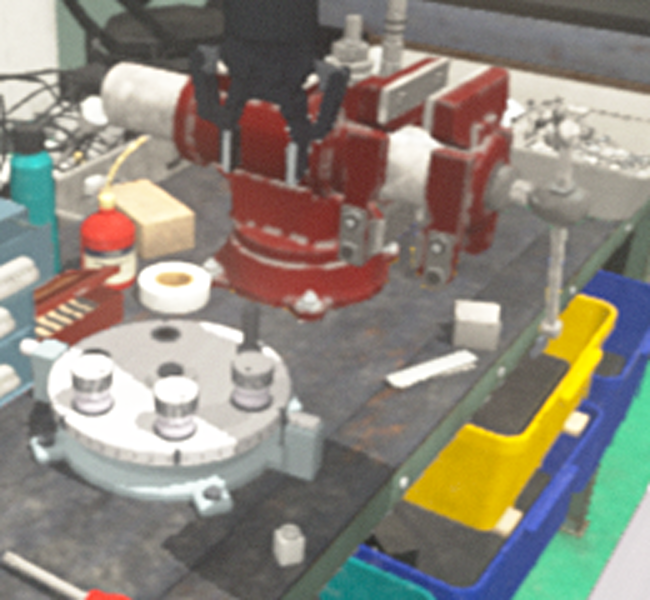

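Request:
apply_moves(moves=[{"rx": 0.0025,"ry": 0.002,"rz": 0,"dx": 0.005,"dy": -0.0055,"dz": -0.05,"jaw": 60},{"rx": 0,"ry": 0,"rz": 0,"dx": 0,"dy": 0,"dz": -0.05,"jaw": 60},{"rx": 0,"ry": 0,"rz": 0,"dx": 0,"dy": 0,"dz": -0.04,"jaw": 60},{"rx": 0,"ry": 0,"rz": 0,"dx": 0,"dy": 0,"dz": -0.03,"jaw": 60},{"rx": 0,"ry": 0,"rz": 0,"dx": 0,"dy": 0,"dz": -0.02,"jaw": 60}])

```text
time: 4.5
ee_pos: [0.5169, 0.0064, 0.1075]
ee_rot: [[0.986, 0.039, -0.163], [0.164, -0.005, 0.986], [0.037, -0.999, -0.011]]
force: [0.5, 0.1, 0.6]
width: 0.0512
```

```bash
python3 - <<'E'
from h import *
st()
q=shot('side','s2.png')
a=cv2.imread(f'pics/s2.png')[60:300,180:440]; cv2.imwrite(f'pics/s2z.png',cv2.resize(a,None,fx=2.5,fy=2.5,interpolation=cv2.INTER_CUBIC))
E
```

```text
t 4.50 pos [0.5169 0.0064 0.1075] yaw 9.43 tilt(x,y) (np.float64(0.005071126871811812), np.float64(0.03857496985578628)) F [0.5207 0.14   0.5993] T [ 0.0102  0.0328 -0.0383] w 0.0512 q6 -0.31
```

View pics/s2z.png

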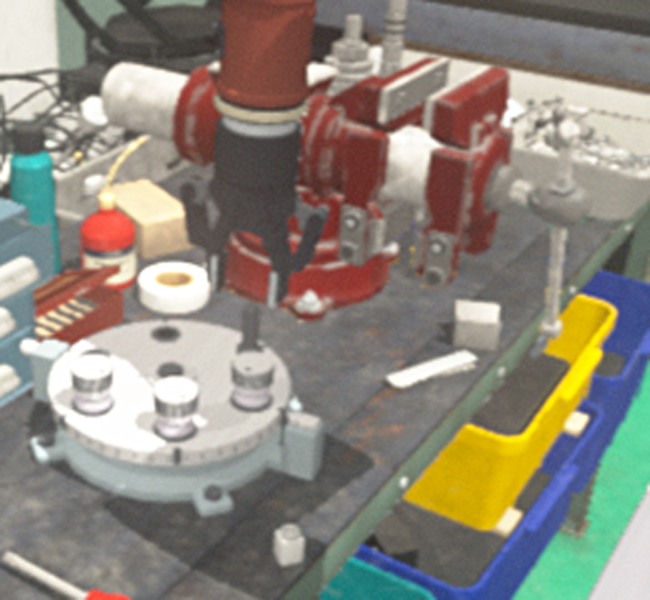

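Request:
apply_moves(moves=[{"rx": 0.0008,"ry": 0.006,"rz": 0,"dx": -0.018,"dy": 0.007,"dz": 0,"jaw": 60},{"rx": 0,"ry": 0,"rz": 0,"dx": 0,"dy": 0,"dz": 0,"jaw": 60},{"rx": 0,"ry": 0,"rz": 0,"dx": 0,"dy": 0,"dz": 0,"jaw": 60},{"rx": 0,"ry": 0,"rz": 0,"dx": 0,"dy": 0,"dz": -0.01,"jaw": 60},{"rx": 0,"ry": 0,"rz": 0,"dx": 0,"dy": 0,"dz": -0.01,"jaw": 60}])

```text
time: 4.97
ee_pos: [0.5082, 0.009, 0.0974]
ee_rot: [[0.987, 0.011, -0.16], [0.16, -0.002, 0.987], [0.011, -1.0, -0.004]]
force: [-0.4, 0.6, -0.6]
width: 0.0507
```

```bash
python3 - <<'E'
from h import *
st()
E
```

```text
t 4.97 pos [0.5082 0.009  0.0974] yaw 9.23 tilt(x,y) (np.float64(0.0018436283102764147), np.float64(0.011067261505527446)) F [-0.4343  0.6279 -0.6249] T [0.0215 0.0033 0.0063] w 0.0507 q6 -0.30
```

Request:
apply_moves(moves=[{"rx": 0,"ry": 0.0018,"rz": 0,"dx": -0.006,"dy": 0.004,"dz": 0,"jaw": 60},{"rx": 0,"ry": 0,"rz": 0,"dx": 0,"dy": 0,"dz": -0.012,"jaw": 60},{"rx": 0,"ry": 0,"rz": 0,"dx": 0,"dy": 0,"dz": -0.012,"jaw": 60},{"rx": 0,"ry": 0,"rz": 0,"dx": 0,"dy": 0,"dz": -0.01,"jaw": 60},{"rx": 0,"ry": 0,"rz": 0,"dx": 0,"dy": 0,"dz": 0,"jaw": 50}])

```text
time: 5.38
ee_pos: [0.5041, 0.0119, 0.0693]
ee_rot: [[0.987, 0.001, -0.16], [0.16, -0.002, 0.987], [0.001, -1.0, -0.002]]
force: [-0.7, 0.7, -0.0]
width: 0.0429
```

```bash
python3 - <<'E'
from h import *
st()
q=shot('top','t3.png')
print(arm.mark_of(q,'handle_grip'))
a=cv2.imread(f'pics/t3.png')[130:290,150:350]; cv2.imwrite(f'pics/t3z.png',cv2.resize(a,None,fx=3.5,fy=3.5,interpolation=cv2.INTER_CUBIC))
E
```

```text
t 5.38 pos [0.5041 0.0119 0.0693] yaw 9.23 tilt(x,y) (np.float64(0.002281004351719914), np.float64(0.0012154617926087748)) F [-0.6653  0.6546 -0.0237] T [ 0.019   0.0155 -0.0481] w 0.0429 q6 -0.29
[{'xyz': [0.5028, 0.013, 0.0853], 'p': 0.79}]
```

View pics/t3z.png

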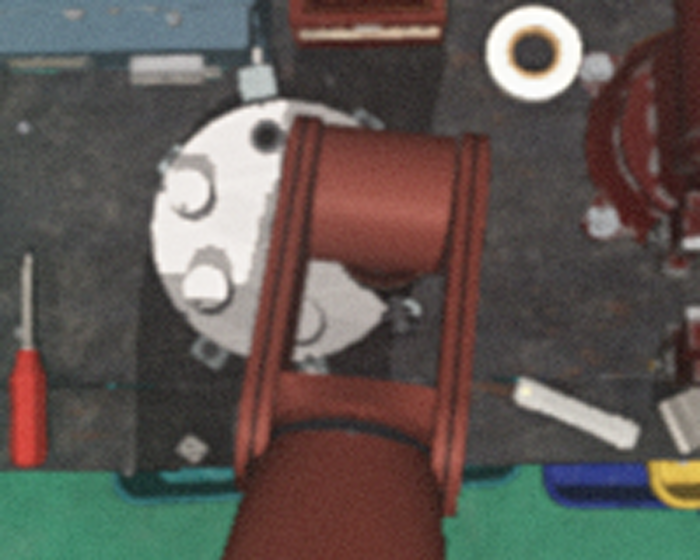

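Good position, no contact. Close on the post.

Request:
apply_moves(moves=[{"rx": 0,"ry": 0,"rz": 0,"dx": 0,"dy": 0,"dz": 0,"jaw": 10},{"rx": 0,"ry": 0,"rz": 0,"dx": 0,"dy": 0,"dz": 0,"jaw": 10},{"rx": 0,"ry": 0,"rz": 0,"dx": 0,"dy": 0,"dz": 0,"jaw": 10},{"rx": 0,"ry": 0,"rz": 0,"dx": 0,"dy": 0,"dz": 0,"jaw": 10},{"rx": 0,"ry": 0,"rz": 0,"dx": 0,"dy": 0,"dz": 0,"jaw": 10}], force=30)

```text
time: 5.9
ee_pos: [0.5058, 0.012, 0.0709]
ee_rot: [[0.987, 0.004, -0.161], [0.161, -0.002, 0.987], [0.004, -1.0, -0.003]]
force: [1.9, -0.3, -3.0]
width: 0.0155
```

```bash
python3 - <<'E'
from h import *
st()
E
```

```text
t 5.90 pos [0.5058 0.012  0.0709] yaw 9.24 tilt(x,y) (np.float64(0.0022726404304742867), np.float64(0.004433380874805049)) F [ 1.9202 -0.2748 -2.9786] T [ 0.0454 -0.0214  0.0391] w 0.0155 q6 -0.29
```

```bash
python3 - <<'E'
import numpy as np
from scipy.spatial.transform import Rotation as Ro
np.set_printoptions(precision=4,suppress=True)
M=np.array([[.5347,.0983],[.4567,.0837],[.4567,.0858],[.4858,.158],[.5636,.1715],[.5050,.0118]])
a=np.radians([0,180,180,120,60,240]);r=np.array([0,80,80,80,80,90])/1e3
L=np.c_[r*np.cos(a),r*np.sin(a)]
def pad(A):return np.c_[A,np.zeros(len(A))]
R,_=Ro.align_vectors(pad(M-M.mean(0)),pad(L-L.mean(0)));y=R.as_rotvec()[2]
Rm=np.array([[np.cos(y),-np.sin(y)],[np.sin(y),np.cos(y)]])
c=M.mean(0)-Rm@L.mean(0); print(np.degrees(y),c,M-(L@Rm.T+c))
def P(a,r): return c+Rm@[r*np.cos(np.radians(a)),r*np.sin(np.radians(a))]
print('work',P(180,.08))
pr=P(240,.09);print(pr)
for d in range(5,66,5):
    q=P(240+d,.09);print(d,q,(q-pr)/.75);pr=q
E
```

```text
9.411294392502723 [0.5358 0.0971] [[-0.0011  0.0012]
 [-0.0002 -0.0004]
 [-0.0002  0.0017]
 [ 0.0008 -0.0009]
 [-0.0003 -0.0005]
 [ 0.0009 -0.0011]]
work [0.4569 0.0841]
[0.5041 0.0129]
5 [0.5116 0.0104] [ 0.01   -0.0033]
10 [0.5192 0.0087] [ 0.0102 -0.0024]
15 [0.527  0.0076] [ 0.0104 -0.0015]
20 [0.5349 0.0071] [ 0.0105 -0.0006]
25 [0.5427 0.0074] [0.0105 0.0003]
30 [0.5505 0.0083] [0.0104 0.0013]
35 [0.5582 0.01  ] [0.0102 0.0022]
40 [0.5657 0.0123] [0.01  0.003]
45 [0.573  0.0152] [0.0097 0.0039]
50 [0.58   0.0187] [0.0093 0.0047]
55 [0.5866 0.0229] [0.0089 0.0055]
60 [0.5929 0.0276] [0.0084 0.0063]
65 [0.5988 0.0328] [0.0078 0.007 ]
```

Request:
apply_moves(moves=[{"rx": 0,"ry": 0,"rz": 0,"dx": 0.009,"dy": -0.003,"dz": 0,"jaw": 10},{"rx": 0,"ry": 0,"rz": 0,"dx": 0.01,"dy": -0.0024,"dz": 0,"jaw": 10},{"rx": 0,"ry": 0,"rz": 0,"dx": 0.0104,"dy": -0.0015,"dz": 0,"jaw": 10},{"rx": 0,"ry": 0,"rz": 0,"dx": 0.0105,"dy": -0.0006,"dz": 0,"jaw": 10},{"rx": 0,"ry": 0,"rz": 0,"dx": 0.0105,"dy": 0.0003,"dz": 0,"jaw": 10}])

```text
time: 6.32
ee_pos: [0.5323, 0.0045, 0.0707]
ee_rot: [[0.986, -0.024, -0.165], [0.165, -0.007, 0.986], [-0.025, -1.0, -0.003]]
force: [-4.1, -7.1, 0.1]
width: 0.0153
```

```bash
python3 - <<'E'
from h import *
s=st()
d=s['ee_pos'][:2]-[.5358,.0971]; print(np.hypot(*d),np.degrees(np.arctan2(d[1],d[0]))%360-249.41)
E
```

```text
t 6.32 pos [0.5323 0.0045 0.0707] yaw 9.52 tilt(x,y) (np.float64(0.006721439642903244), np.float64(-0.02404553852887173)) F [-4.1412 -7.0625  0.1293] T [-0.6979  0.0595  0.2882] w 0.0153 q6 -0.29
0.09269436079134155 18.450166698575657
```

Request:
apply_moves(moves=[{"rx": 0,"ry": -0.001,"rz": 0,"dx": 0.0105,"dy": 0.001,"dz": 0,"jaw": 10},{"rx": 0,"ry": -0.001,"rz": 0,"dx": 0.0105,"dy": 0.0015,"dz": 0,"jaw": 10},{"rx": 0,"ry": -0.001,"rz": 0,"dx": 0.0103,"dy": 0.0025,"dz": 0,"jaw": 10},{"rx": 0,"ry": -0.001,"rz": 0,"dx": 0.01,"dy": 0.0032,"dz": 0,"jaw": 10},{"rx": 0,"ry": -0.001,"rz": 0,"dx": 0.0098,"dy": 0.004,"dz": 0,"jaw": 10}])

```text
time: 6.73
ee_pos: [0.5685, 0.0069, 0.0708]
ee_rot: [[0.986, -0.002, -0.167], [0.167, -0.017, 0.986], [-0.005, -1.0, -0.017]]
force: [-3.4, -4.5, 2.7]
width: 0.0152
```

```bash
cat >> h.py <<'E'
def tab():
    s=st(); d=s['ee_pos'][:2]-[.5358,.0971]; print(np.hypot(*d),np.degrees(np.arctan2(d[1],d[0]))%360-249.41)
E
python3 -c "from h import *; tab()"
```

```text
t 6.73 pos [0.5685 0.0069 0.0708] yaw 9.63 tilt(x,y) (np.float64(0.017178335183649845), np.float64(-0.002299710768509722)) F [-3.4333 -4.5063  2.6769] T [-0.6454  0.5223  0.3434] w 0.0152 q6 -0.28
0.09596785629163185 40.52296249259743
```

Request:
apply_moves(moves=[{"rx": 0.001,"ry": 0,"rz": 0,"dx": 0.006,"dy": 0.006,"dz": 0,"jaw": 10},{"rx": 0.001,"ry": 0,"rz": 0,"dx": 0.006,"dy": 0.006,"dz": 0,"jaw": 10},{"rx": 0.001,"ry": 0,"rz": 0,"dx": 0.005,"dy": 0.005,"dz": 0,"jaw": 10},{"rx": 0.001,"ry": 0,"rz": 0,"dx": 0.004,"dy": 0.004,"dz": 0,"jaw": 10},{"rx": 0,"ry": 0,"rz": 0,"dx": 0.003,"dy": 0.004,"dz": 0,"jaw": 10}])

```text
time: 7.15
ee_pos: [0.5757, 0.0106, 0.0707]
ee_rot: [[0.985, -0.033, -0.172], [0.171, -0.017, 0.985], [-0.035, -0.999, -0.011]]
force: [-10.0, -12.3, 4.6]
width: 0.0153
```

```bash
python3 -c "from h import *; tab()"
```

```text
t 7.15 pos [0.5757 0.0106 0.0707] yaw 9.88 tilt(x,y) (np.float64(0.016654840853628013), np.float64(-0.03305661251985422)) F [ -9.9567 -12.3176   4.6307] T [-1.4713  0.6102  0.3159] w 0.0153 q6 -0.27
0.09528884354447317 45.36278190895516
```

```bash
python3 - <<'E'
from h import *
tab()
p=shot('top','t4.png'); q=shot('side','s4.png')
for a in (p,q):
  for n in ['handle_grip','nut_next_grip','nut_done_grip','nut_later_grip']:
    for d in arm.mark_of(a,n)[:2]:
        v=np.array(d['xyz'][:2])-[.5358,.0971]; print(n,np.round(d['xyz'],4),round(d['p'],2),'r %.3f ang %.1f'%(np.hypot(*v),np.degrees(np.arctan2(v[1],v[0]))%360-9.41))
a=cv2.imread(f'pics/t4.png')[130:290,150:350]; cv2.imwrite(f'pics/t4z.png',cv2.resize(a,None,fx=3.5,fy=3.5,interpolation=cv2.INTER_CUBIC))
a=cv2.imread(f'pics/s4.png')[60:300,180:440]; cv2.imwrite(f'pics/s4z.png',cv2.resize(a,None,fx=2.5,fy=2.5,interpolation=cv2.INTER_CUBIC))
E
```

```text
t 7.15 pos [0.5757 0.0106 0.0707] yaw 9.88 tilt(x,y) (np.float64(0.016654840853628013), np.float64(-0.03305661251985422)) F [ -9.9567 -12.3176   4.6307] T [-1.4713  0.6102  0.3159] w 0.0153 q6 -0.27
0.09528884354447317 45.36278190895516
handle_grip [0.5708 0.0176 0.0848] 0.77 r 0.087 ang 284.4
handle_grip [ 0.537   0.0994 -0.0008] 0.52 r 0.003 ang 53.0
nut_next_grip [ 0.4371  0.3155 -0.0024] 0.61 r 0.240 ang 104.9
nut_next_grip [ 0.3542  0.178  -0.0015] 0.5 r 0.199 ang 146.6
nut_later_grip [0.502  0.1686 0.091 ] 0.6 r 0.079 ang 105.9
handle_grip [0.5724 0.0116 0.0826] 0.67 r 0.093 ang 283.8
nut_next_grip [0.4548 0.105  0.0878] 0.82 r 0.081 ang 165.0
nut_done_grip [0.4889 0.0328 0.0895] 0.52 r 0.080 ang 224.5
nut_later_grip [0.5008 0.1694 0.088 ] 0.66 r 0.080 ang 106.4
```

View pics/t4z.png

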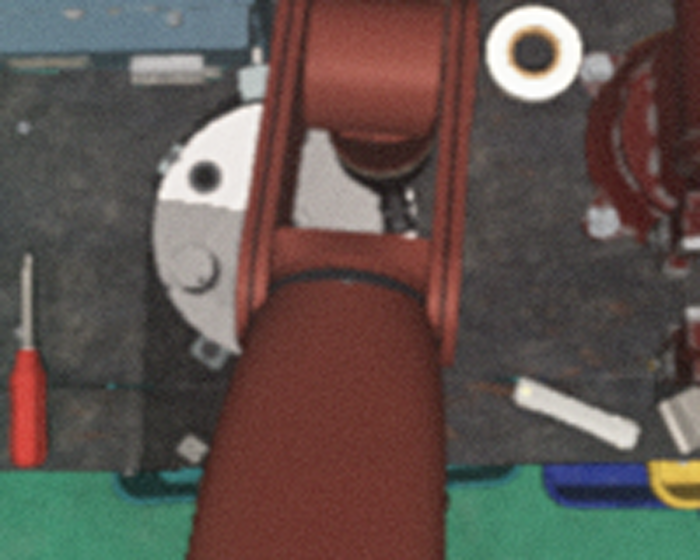

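View pics/s4z.png

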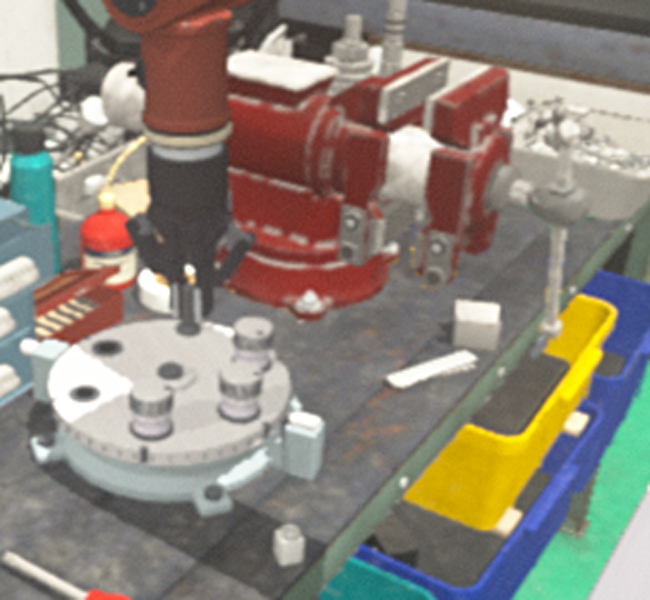

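Request:
apply_moves(moves=[{"rx": 0.001,"ry": -0.001,"rz": 0,"dx": 0.008,"dy": 0.004,"dz": 0,"jaw": 10},{"rx": 0.001,"ry": -0.001,"rz": 0,"dx": 0.008,"dy": 0.004,"dz": 0,"jaw": 10},{"rx": 0,"ry": -0.001,"rz": 0,"dx": 0.007,"dy": 0.004,"dz": 0,"jaw": 10},{"rx": 0,"ry": 0,"rz": 0,"dx": 0.005,"dy": 0.003,"dz": 0,"jaw": 10},{"rx": 0,"ry": 0,"rz": 0,"dx": 0.003,"dy": 0.002,"dz": 0,"jaw": 10}], force=20)

```text
time: 8.07
ee_pos: [0.5904, 0.018, 0.0706]
ee_rot: [[0.985, -0.034, -0.172], [0.172, -0.01, 0.985], [-0.036, -0.999, -0.004]]
force: [-5.2, -1.7, 0.9]
width: 0.015
```

```bash
python3 -c "from h import *; tab()"
```

```text
t 8.07 pos [0.5904 0.018  0.0706] yaw 9.89 tilt(x,y) (np.float64(0.010392870847888609), np.float64(-0.03439862874177921)) F [-5.2377 -1.6696  0.8582] T [0.075  0.0017 0.2985] w 0.0150 q6 -0.26
0.09612344827158759 55.19897282386896
```

Request:
apply_moves(moves=[{"rx": 0,"ry": 0,"rz": 0,"dx": 0.003,"dy": 0.002,"dz": 0,"jaw": 10},{"rx": 0,"ry": 0,"rz": 0,"dx": 0,"dy": 0,"dz": 0,"jaw": 10},{"rx": 0,"ry": 0,"rz": 0,"dx": 0,"dy": 0,"dz": 0,"jaw": 45},{"rx": 0,"ry": 0,"rz": 0,"dx": 0,"dy": 0,"dz": 0,"jaw": 45},{"rx": 0,"ry": 0,"rz": 0,"dx": 0,"dy": 0,"dz": 0,"jaw": 45}])

```text
time: 8.48
ee_pos: [0.5939, 0.0202, 0.0709]
ee_rot: [[0.985, -0.033, -0.172], [0.172, -0.009, 0.985], [-0.034, -0.999, -0.004]]
force: [-0.3, -0.3, 0.2]
width: 0.0382
```

```bash
cat >> h.py <<'E'
def looktab(tag):
    p=shot('top','t%s.png'%tag); q=shot('side','s%s.png'%tag)
    for a in (p,q):
      for n in ['handle_grip','nut_next_grip','nut_done_grip','nut_later_grip']:
        for d in arm.mark_of(a,n)[:2]:
          v=np.array(d['xyz'][:2])-[.5358,.0971]; r=np.hypot(*v)
          if .06<r<.11: print(n,np.round(d['xyz'],4),round(d['p'],2),'r %.3f ang %.1f'%(r,np.degrees(np.arctan2(v[1],v[0]))%360-9.41))
    a=cv2.imread(f'pics/t{tag}.png')[130:290,150:350]; cv2.imwrite(f'pics/t{tag}z.png',cv2.resize(a,None,fx=3.5,fy=3.5,interpolation=cv2.INTER_CUBIC))
    a=cv2.imread(f'pics/s{tag}.png')[60:300,180:440]; cv2.imwrite(f'pics/s{tag}z.png',cv2.resize(a,None,fx=2.5,fy=2.5,interpolation=cv2.INTER_CUBIC))
E
python3 -c "from h import *; tab(); looktab('5')"
```

```text
t 8.48 pos [0.5939 0.0202 0.0709] yaw 9.89 tilt(x,y) (np.float64(0.00947799478728961), np.float64(-0.032696837449014735)) F [-0.3163 -0.3089  0.1634] T [ 0.0208 -0.0334  0.0375] w 0.0382 q6 -0.26
0.09640432085380786 57.63263868125014
handle_grip [0.5908 0.0326 0.0863] 0.95 r 0.085 ang 301.0
nut_later_grip [0.4833 0.1588 0.0928] 0.5 r 0.081 ang 121.0
handle_grip [0.5919 0.0237 0.0888] 0.78 r 0.092 ang 298.0
nut_next_grip [0.4555 0.0873 0.0898] 0.75 r 0.081 ang 177.5
nut_done_grip [0.5077 0.0229 0.0852] 0.77 r 0.079 ang 239.8
nut_later_grip [0.4872 0.1604 0.0888] 0.78 r 0.080 ang 118.1
```

View pics/s5z.png

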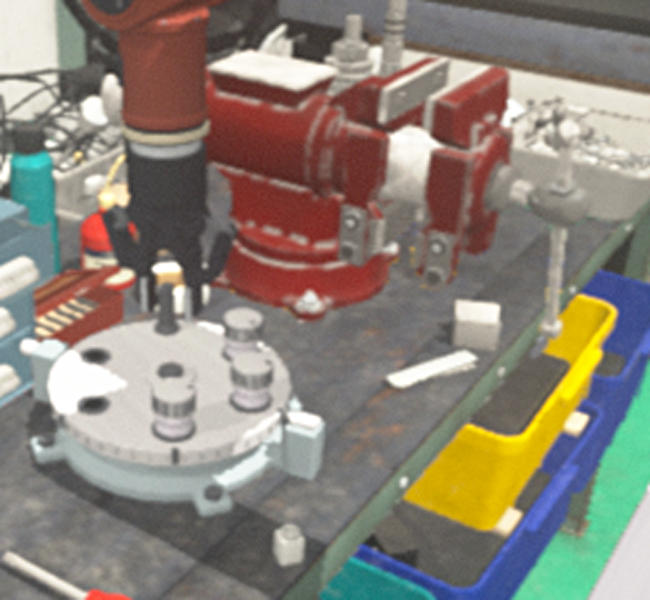

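Request:
apply_moves(moves=[{"rx": 0.0015,"ry": -0.005,"rz": 0,"dx": 0,"dy": 0,"dz": 0.02,"jaw": 50},{"rx": 0,"ry": 0,"rz": 0,"dx": 0,"dy": 0,"dz": 0.04,"jaw": 60},{"rx": 0,"ry": 0,"rz": 0,"dx": 0,"dy": 0,"dz": 0.045,"jaw": 75},{"rx": 0,"ry": 0,"rz": 0.0195,"dx": 0,"dy": 0,"dz": 0.045,"jaw": 75},{"rx": 0,"ry": 0,"rz": 0.0195,"dx": -0.02,"dy": 0.01,"dz": 0.02,"jaw": 75}])

```text
time: 9.4
ee_pos: [0.5739, 0.027, 0.1955]
ee_rot: [[0.913, -0.013, -0.409], [0.409, -0.003, 0.913], [-0.014, -1.0, 0.002]]
force: [1.4, 0.4, 1.5]
width: 0.0635
```

Request:
apply_moves(moves=[{"rx": 0,"ry": 0,"rz": 0.0195,"dx": -0.03,"dy": 0.014,"dz": 0,"jaw": 75},{"rx": 0,"ry": 0,"rz": 0.0195,"dx": -0.03,"dy": 0.014,"dz": 0,"jaw": 75},{"rx": 0,"ry": 0,"rz": 0.0195,"dx": -0.03,"dy": 0.014,"dz": 0,"jaw": 75},{"rx": 0,"ry": 0,"rz": 0.0195,"dx": -0.03,"dy": 0.014,"dz": 0,"jaw": 75},{"rx": 0,"ry": 0,"rz": 0.0195,"dx": -0.03,"dy": 0.014,"dz": 0,"jaw": 75}])

```text
time: 9.82
ee_pos: [0.4629, 0.0796, 0.2037]
ee_rot: [[0.5, 0.005, -0.866], [0.866, -0.006, 0.5], [-0.003, -1.0, -0.008]]
force: [0.9, 0.0, 0.2]
width: 0.064
```

```bash
python3 -c "from h import *; st()"
```

```text
t 9.82 pos [0.4629 0.0796 0.2037] yaw 60.00 tilt(x,y) (np.float64(0.006208904174198642), np.float64(0.005093969682979625)) F [0.8641 0.0015 0.1639] T [ 0.015  -0.0131  0.0198] w 0.0640 q6 -1.04
```

Request:
apply_moves(moves=[{"rx": 0.001,"ry": 0.0008,"rz": 0.0195,"dx": -0.004,"dy": 0.003,"dz": -0.01,"jaw": 75},{"rx": 0,"ry": 0,"rz": 0.0195,"dx": -0.002,"dy": 0.002,"dz": -0.02,"jaw": 75},{"rx": 0,"ry": 0,"rz": 0.0195,"dx": 0,"dy": 0,"dz": -0.02,"jaw": 75},{"rx": 0,"ry": 0,"rz": 0.0195,"dx": 0,"dy": 0,"dz": -0.02,"jaw": 75},{"rx": 0,"ry": 0,"rz": 0.0195,"dx": 0,"dy": 0,"dz": 0,"jaw": 75}])

```text
time: 10.23
ee_pos: [0.4544, 0.0864, 0.1519]
ee_rot: [[-0.101, 0.004, -0.995], [0.995, 0.004, -0.101], [0.004, -1.0, -0.005]]
force: [-0.0, -0.4, -0.2]
width: 0.0642
```

```bash
python3 -c "from h import *; st(); looktab('6')"
```

```text
t 10.23 pos [0.4544 0.0864 0.1519] yaw 95.82 tilt(x,y) (np.float64(-0.0043310471011084855), np.float64(0.004216733013998064)) F [-0.039  -0.4314 -0.1998] T [0.0337 0.0561 0.0161] w 0.0642 q6 -1.66
handle_grip [0.5917 0.0286 0.089 ] 0.71 r 0.088 ang 299.8
nut_next_grip [0.5086 0.0224 0.089 ] 0.57 r 0.079 ang 240.6
nut_done_grip [0.5096 0.025  0.0896] 0.4 r 0.077 ang 240.6
handle_grip [0.5952 0.0255 0.0898] 0.76 r 0.093 ang 300.3
nut_next_grip [0.4557 0.0842 0.0889] 0.59 r 0.081 ang 179.7
nut_done_grip [0.5077 0.0259 0.0867] 0.71 r 0.077 ang 239.1
nut_later_grip [0.4886 0.1581 0.0911] 0.6 r 0.077 ang 118.3
```

View pics/s6z.png

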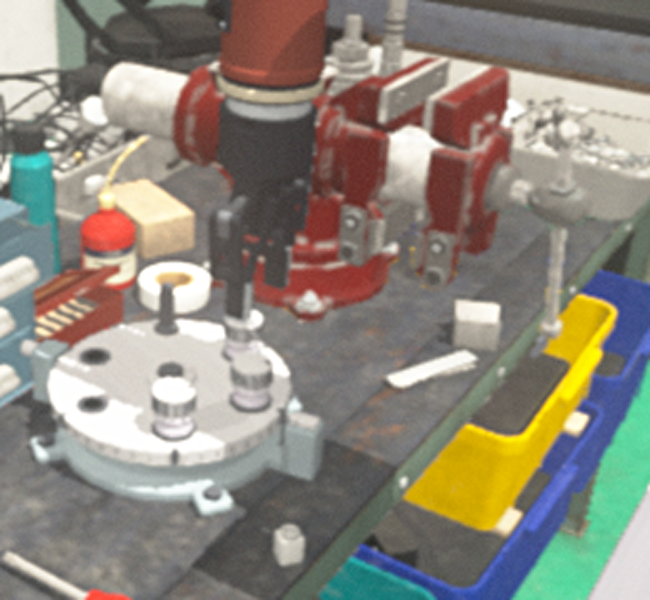

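View pics/t6z.png

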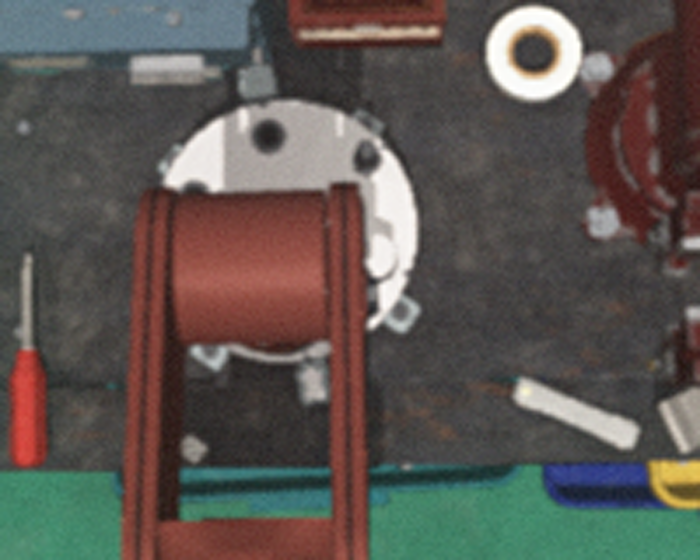

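Request:
apply_moves(moves=[{"rx": -0.0007,"ry": 0.0007,"rz": 0,"dx": 0.003,"dy": -0.003,"dz": -0.02,"jaw": 75},{"rx": 0,"ry": 0,"rz": 0,"dx": 0,"dy": 0,"dz": -0.025,"jaw": 75},{"rx": 0,"ry": 0,"rz": 0,"dx": 0,"dy": 0,"dz": -0.025,"jaw": 75},{"rx": 0,"ry": 0,"rz": 0,"dx": 0,"dy": 0,"dz": -0.02,"jaw": 75},{"rx": 0,"ry": 0,"rz": 0,"dx": 0,"dy": 0,"dz": 0,"jaw": 75}])

```text
time: 11.15
ee_pos: [0.4618, 0.0839, 0.0883]
ee_rot: [[-0.09, 0.012, -0.996], [0.996, -0.0, -0.09], [-0.001, -1.0, -0.012]]
force: [-1.0, 0.3, -0.6]
width: 0.0641
```

```bash
python3 -c "from h import *; st()"
```

```text
t 11.15 pos [0.4618 0.0839 0.0883] yaw 95.16 tilt(x,y) (np.float64(0.0002051835682791208), np.float64(0.012022145376866897)) F [-0.9647  0.2719 -0.5676] T [ 0.0184  0.0459 -0.027 ] w 0.0641 q6 -1.65
```

Request:
apply_moves(moves=[{"rx": 0,"ry": 0.0019,"rz": 0,"dx": -0.0065,"dy": 0,"dz": 0,"jaw": 75},{"rx": 0,"ry": 0,"rz": 0,"dx": 0,"dy": 0,"dz": -0.012,"jaw": 75},{"rx": 0,"ry": 0,"rz": 0,"dx": 0,"dy": 0,"dz": -0.01,"jaw": 75},{"rx": 0,"ry": 0,"rz": 0,"dx": 0,"dy": 0,"dz": -0.006,"jaw": 75},{"rx": 0,"ry": 0,"rz": 0,"dx": 0,"dy": 0,"dz": 0,"jaw": 70}])

```text
time: 11.57
ee_pos: [0.4581, 0.0839, 0.0682]
ee_rot: [[-0.089, 0.002, -0.996], [0.996, -0.0, -0.089], [-0.0, -1.0, -0.002]]
force: [0.5, -0.3, 0.1]
width: 0.0598
```

```bash
python3 -c "from h import *; st(); looktab('7')"
```

```text
t 11.57 pos [0.4581 0.0839 0.0682] yaw 95.09 tilt(x,y) (np.float64(0.00017541707454743298), np.float64(0.0019807919861837765)) F [ 0.5376 -0.307   0.0588] T [ 0.0116  0.0071 -0.04  ] w 0.0598 q6 -1.65
handle_grip [0.5906 0.0256 0.0864] 0.94 r 0.090 ang 298.1
nut_done_grip [0.5084 0.022  0.0874] 0.41 r 0.080 ang 240.5
handle_grip [0.5924 0.024  0.0879] 0.59 r 0.092 ang 298.3
nut_next_grip [0.4577 0.0858 0.0873] 0.63 r 0.079 ang 178.8
nut_later_grip [0.4872 0.1557 0.089 ] 0.8 r 0.076 ang 120.3
```

View pics/s7z.png

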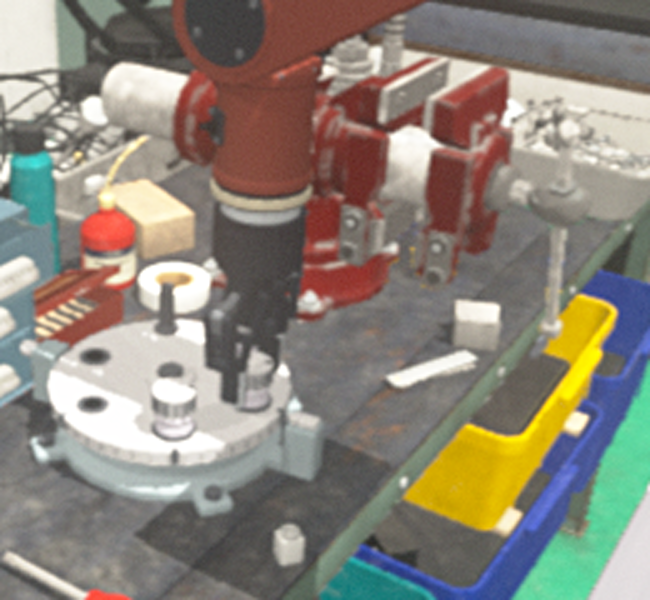

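Request:
apply_moves(moves=[{"rx": 0,"ry": 0,"rz": 0,"dx": 0,"dy": 0,"dz": 0,"jaw": 30},{"rx": 0,"ry": 0,"rz": 0,"dx": 0,"dy": 0,"dz": 0,"jaw": 30},{"rx": 0,"ry": 0,"rz": 0,"dx": 0,"dy": 0,"dz": 0,"jaw": 30},{"rx": 0,"ry": 0,"rz": 0,"dx": 0,"dy": 0,"dz": 0,"jaw": 30},{"rx": 0,"ry": 0,"rz": 0,"dx": 0,"dy": 0,"dz": 0,"jaw": 30}], force=30)

```text
time: 12.48
ee_pos: [0.4588, 0.0834, 0.0695]
ee_rot: [[-0.089, 0.004, -0.996], [0.996, -0.001, -0.089], [-0.002, -1.0, -0.003]]
force: [-0.5, 0.9, -0.2]
width: 0.0352
```

```bash
python3 -c "from h import *; st()"
```

```text
t 12.48 pos [0.4588 0.0834 0.0695] yaw 95.12 tilt(x,y) (np.float64(0.001211151019354633), np.float64(0.003616292083951458)) F [-0.4806  0.8931 -0.1631] T [-0.0075  0.0059  0.0733] w 0.0352 q6 -1.65
```

Request:
apply_moves(moves=[{"rx": 0,"ry": 0,"rz": -0.017,"dx": -0.0005,"dy": 0,"dz": -0.0001,"jaw": 30},{"rx": 0,"ry": 0,"rz": -0.017,"dx": -0.0005,"dy": 0,"dz": -0.0001,"jaw": 30},{"rx": 0,"ry": 0,"rz": -0.017,"dx": -0.0005,"dy": 0,"dz": -0.0001,"jaw": 30},{"rx": 0,"ry": 0,"rz": -0.017,"dx": 0,"dy": 0,"dz": -0.0001,"jaw": 30},{"rx": 0,"ry": 0,"rz": -0.017,"dx": 0,"dy": 0,"dz": -0.0001,"jaw": 30}], force=40)

```text
time: 12.9
ee_pos: [0.4588, 0.0829, 0.0692]
ee_rot: [[0.448, 0.005, -0.894], [0.894, -0.005, 0.448], [-0.002, -1.0, -0.006]]
force: [-1.4, -0.2, 1.3]
width: 0.0349
```

```bash
python3 -c "from h import *; st()"
```

```text
t 12.90 pos [0.4588 0.0829 0.0692] yaw 63.36 tilt(x,y) (np.float64(0.004589945916609144), np.float64(0.004722385413055212)) F [-1.3578 -0.1558  1.2804] T [-0.1907  0.2082  0.0866] w 0.0349 q6 -1.09
```

Request:
apply_moves(moves=[{"rx": 0.0005,"ry": 0.0006,"rz": -0.017,"dx": -0.0003,"dy": 0.0002,"dz": -0.0001,"jaw": 30},{"rx": 0,"ry": 0,"rz": -0.017,"dx": -0.0003,"dy": 0,"dz": -0.0001,"jaw": 30},{"rx": 0,"ry": 0,"rz": -0.017,"dx": -0.0003,"dy": 0,"dz": -0.0001,"jaw": 30},{"rx": 0,"ry": 0,"rz": -0.017,"dx": 0,"dy": 0,"dz": -0.0001,"jaw": 30},{"rx": 0,"ry": 0,"rz": -0.017,"dx": 0,"dy": 0,"dz": -0.0001,"jaw": 30}])

```text
time: 13.32
ee_pos: [0.4583, 0.0825, 0.0688]
ee_rot: [[0.855, -0.0, -0.518], [0.518, -0.003, 0.855], [-0.002, -1.0, -0.002]]
force: [-1.0, -0.1, 1.7]
width: 0.0348
```

```bash
python3 -c "from h import *; st()"
```

```text
t 13.32 pos [0.4583 0.0825 0.0688] yaw 31.20 tilt(x,y) (np.float64(0.002934562508623622), np.float64(-0.00021332442794939687)) F [-1.0271 -0.141   1.6554] T [-0.1199  0.1456  0.0622] w 0.0348 q6 -0.53
```

Request:
apply_moves(moves=[{"rx": 0.0003,"ry": 0.0003,"rz": -0.017,"dx": 0,"dy": 0,"dz": -0.0001,"jaw": 30},{"rx": 0,"ry": 0,"rz": -0.017,"dx": 0,"dy": 0,"dz": -0.0001,"jaw": 30},{"rx": 0,"ry": 0,"rz": -0.017,"dx": 0,"dy": 0,"dz": -0.0001,"jaw": 30},{"rx": 0,"ry": 0,"rz": -0.017,"dx": 0,"dy": 0,"dz": -0.0001,"jaw": 30},{"rx": 0,"ry": 0,"rz": -0.017,"dx": 0,"dy": 0,"dz": -0.0001,"jaw": 30}])

```text
time: 13.73
ee_pos: [0.4578, 0.0824, 0.0685]
ee_rot: [[1.0, -0.004, 0.016], [-0.016, 0.0, 1.0], [-0.004, -1.0, 0.0]]
force: [-1.3, -1.3, 2.1]
width: 0.0349
```

```bash
python3 -c "from h import *; st()"
```

```text
t 13.73 pos [0.4578 0.0824 0.0685] yaw -0.94 tilt(x,y) (np.float64(-0.00023504356807473013), np.float64(-0.003977656490001866)) F [-1.2884 -1.316   2.0876] T [-0.1733  0.1169  0.1126] w 0.0349 q6 0.02
```

Request:
apply_moves(moves=[{"rx": 0,"ry": -0.0005,"rz": -0.017,"dx": 0,"dy": 0.0003,"dz": -0.0001,"jaw": 30},{"rx": 0,"ry": 0,"rz": -0.017,"dx": 0,"dy": 0.0003,"dz": -0.0001,"jaw": 30},{"rx": 0,"ry": 0,"rz": -0.017,"dx": 0,"dy": 0,"dz": -0.0001,"jaw": 30},{"rx": 0,"ry": 0,"rz": -0.017,"dx": 0,"dy": 0,"dz": -0.0001,"jaw": 30},{"rx": 0,"ry": 0,"rz": -0.015,"dx": 0,"dy": 0,"dz": -0.0001,"jaw": 30}])

```text
time: 14.15
ee_pos: [0.4573, 0.0826, 0.0682]
ee_rot: [[0.845, -0.002, 0.535], [-0.535, 0.0, 0.845], [-0.002, -1.0, -0.001]]
force: [-0.8, 0.5, 2.0]
width: 0.0351
```

```bash
python3 -c "from h import *; st()"
```

```text
t 14.15 pos [0.4573 0.0826 0.0682] yaw -32.38 tilt(x,y) (np.float64(-0.0002917405029706078), np.float64(-0.0017690628330045142)) F [-0.7823  0.4955  1.9876] T [-0.0933  0.1036  0.0693] w 0.0351 q6 0.57
```

Request:
apply_moves(moves=[{"rx": 0,"ry": 0,"rz": -0.008,"dx": 0,"dy": 0.0001,"dz": -5e-05,"jaw": 30},{"rx": 0,"ry": 0,"rz": -0.008,"dx": 0,"dy": 0,"dz": -5e-05,"jaw": 30},{"rx": 0,"ry": 0,"rz": -0.008,"dx": 0,"dy": 0,"dz": -5e-05,"jaw": 30},{"rx": 0,"ry": 0,"rz": -0.008,"dx": 0,"dy": 0,"dz": -5e-05,"jaw": 30},{"rx": 0,"ry": 0,"rz": -0.008,"dx": 0,"dy": 0,"dz": -5e-05,"jaw": 30}])

```text
time: 14.57
ee_pos: [0.4572, 0.0827, 0.068]
ee_rot: [[0.673, -0.002, 0.739], [-0.739, 0.001, 0.673], [-0.002, -1.0, -0.001]]
force: [-0.6, -1.1, 0.9]
width: 0.0349
```

```bash
python3 -c "from h import *; st()"
```

```text
t 14.57 pos [0.4572 0.0827 0.068 ] yaw -47.68 tilt(x,y) (np.float64(-0.0007600542501766898), np.float64(-0.002137237685722604)) F [-0.5835 -1.0709  0.9329] T [-0.0953  0.0582  0.111 ] w 0.0349 q6 0.84
```

Request:
apply_moves(moves=[{"rx": 0,"ry": 0,"rz": -0.008,"dx": 0,"dy": 0.0001,"dz": -5e-05,"jaw": 30},{"rx": 0,"ry": 0,"rz": -0.008,"dx": 0,"dy": 0,"dz": -5e-05,"jaw": 30},{"rx": 0,"ry": 0,"rz": -0.008,"dx": 0,"dy": 0,"dz": -5e-05,"jaw": 30},{"rx": 0,"ry": 0,"rz": -0.008,"dx": 0,"dy": 0,"dz": -5e-05,"jaw": 30},{"rx": 0,"ry": 0,"rz": -0.008,"dx": 0,"dy": 0,"dz": -5e-05,"jaw": 30}])

```text
time: 14.98
ee_pos: [0.4571, 0.0834, 0.0679]
ee_rot: [[0.465, -0.002, 0.885], [-0.885, 0.0, 0.465], [-0.001, -1.0, -0.001]]
force: [0.2, 0.0, 1.3]
width: 0.0349
```

```bash
python3 -c "from h import *; st()"
```

```text
t 14.98 pos [0.4571 0.0834 0.0679] yaw -62.28 tilt(x,y) (np.float64(-0.00023888749450660593), np.float64(-0.0016570144521169984)) F [0.2077 0.0354 1.2793] T [ 0.1064 -0.0199  1.2322] w 0.0349 q6 1.10
```

Request:
apply_moves(moves=[{"rx": 0,"ry": 0,"rz": 0.002,"dx": 0,"dy": 0,"dz": 0,"jaw": 30},{"rx": 0,"ry": 0,"rz": 0,"dx": 0,"dy": 0,"dz": 0,"jaw": 30},{"rx": 0,"ry": 0,"rz": 0,"dx": 0,"dy": 0,"dz": 0,"jaw": 30},{"rx": 0,"ry": 0,"rz": 0,"dx": 0,"dy": 0,"dz": 0,"jaw": 30},{"rx": 0,"ry": 0,"rz": 0,"dx": 0,"dy": 0,"dz": 0,"jaw": 30}])

```text
time: 15.4
ee_pos: [0.4572, 0.0833, 0.068]
ee_rot: [[0.484, -0.001, 0.875], [-0.875, -0.001, 0.484], [0.0, -1.0, -0.002]]
force: [-0.1, -0.3, 1.0]
width: 0.0347
```

```bash
python3 -c "from h import *; st()"
```

```text
t 15.40 pos [0.4572 0.0833 0.068 ] yaw -61.06 tilt(x,y) (np.float64(0.001206567023914385), np.float64(-0.0014495741311259201)) F [-0.0688 -0.3296  1.0304] T [-0.0286  0.0507  0.7189] w 0.0347 q6 1.08
```

Request:
apply_moves(moves=[{"rx": 0,"ry": 0,"rz": 0.003,"dx": 0,"dy": 0,"dz": 0,"jaw": 30},{"rx": 0,"ry": 0,"rz": 0,"dx": 0,"dy": 0,"dz": 0,"jaw": 30},{"rx": 0,"ry": 0,"rz": 0,"dx": 0,"dy": 0,"dz": 0,"jaw": 30},{"rx": 0,"ry": 0,"rz": 0,"dx": 0,"dy": 0,"dz": 0,"jaw": 30},{"rx": 0,"ry": 0,"rz": 0,"dx": 0,"dy": 0,"dz": 0,"jaw": 30}])

```text
time: 15.82
ee_pos: [0.4572, 0.0832, 0.068]
ee_rot: [[0.501, -0.002, 0.865], [-0.865, -0.001, 0.501], [-0.0, -1.0, -0.002]]
force: [-0.5, -1.4, 1.4]
width: 0.0349
```

```bash
python3 -c "from h import *; st()"
```

```text
t 15.82 pos [0.4572 0.0832 0.068 ] yaw -59.90 tilt(x,y) (np.float64(0.000720816822756819), np.float64(-0.001508553564871426)) F [-0.5177 -1.382   1.4404] T [-0.0709  0.0537  0.4621] w 0.0349 q6 1.06
```

Request:
apply_moves(moves=[{"rx": 0,"ry": 0,"rz": 0.003,"dx": 0,"dy": 0,"dz": 0,"jaw": 30},{"rx": 0,"ry": 0,"rz": 0,"dx": 0,"dy": 0,"dz": 0,"jaw": 30},{"rx": 0,"ry": 0,"rz": 0,"dx": 0,"dy": 0,"dz": 0,"jaw": 30},{"rx": 0,"ry": 0,"rz": 0.003,"dx": 0,"dy": 0,"dz": 0,"jaw": 30},{"rx": 0,"ry": 0,"rz": 0,"dx": 0,"dy": 0,"dz": 0,"jaw": 30}])

```text
time: 16.23
ee_pos: [0.4572, 0.083, 0.068]
ee_rot: [[0.535, -0.002, 0.845], [-0.845, -0.0, 0.535], [-0.001, -1.0, -0.001]]
force: [-0.4, -1.7, -0.3]
width: 0.0347
```

```bash
python3 -c "from h import *; st()"
```

```text
t 16.23 pos [0.4572 0.083  0.068 ] yaw -57.69 tilt(x,y) (np.float64(0.0002781963892183363), np.float64(-0.0015766548857066786)) F [-0.3611 -1.6952 -0.2659] T [-0.0982  0.0195 -0.0248] w 0.0347 q6 1.02
```

Request:
apply_moves(moves=[{"rx": 0,"ry": 0,"rz": 0.015,"dx": 0,"dy": 0,"dz": 0.0001,"jaw": 30},{"rx": 0,"ry": 0,"rz": 0.017,"dx": 0,"dy": 0,"dz": 0.0001,"jaw": 30},{"rx": 0,"ry": 0,"rz": 0.017,"dx": 0,"dy": 0,"dz": 0.0001,"jaw": 30},{"rx": 0,"ry": 0,"rz": 0.017,"dx": 0,"dy": 0,"dz": 0.0001,"jaw": 30},{"rx": 0,"ry": 0,"rz": 0.017,"dx": 0,"dy": 0,"dz": 0.0001,"jaw": 30}])

```text
time: 16.65
ee_pos: [0.4575, 0.0828, 0.0683]
ee_rot: [[0.893, -0.001, 0.45], [-0.45, -0.001, 0.893], [-0.0, -1.0, -0.001]]
force: [-0.1, -1.3, 0.8]
width: 0.035
```

```bash
python3 -c "from h import *; st()"
```

```text
t 16.65 pos [0.4575 0.0828 0.0683] yaw -26.76 tilt(x,y) (np.float64(0.0006723507927848035), np.float64(-0.0006916740109945107)) F [-0.1341 -1.3353  0.8155] T [-0.214   0.0049 -0.0715] w 0.0350 q6 0.48
```

Request:
apply_moves(moves=[{"rx": 0,"ry": 0,"rz": 0.017,"dx": 0,"dy": 0.0002,"dz": 0.0001,"jaw": 30},{"rx": 0,"ry": 0,"rz": 0.017,"dx": 0,"dy": 0.0002,"dz": 0.0001,"jaw": 30},{"rx": 0,"ry": 0,"rz": 0.017,"dx": 0,"dy": 0.0002,"dz": 0.0001,"jaw": 30},{"rx": 0,"ry": 0,"rz": 0.017,"dx": 0,"dy": 0,"dz": 0.0001,"jaw": 30},{"rx": 0,"ry": 0,"rz": 0.017,"dx": 0,"dy": 0,"dz": 0.0001,"jaw": 30}])

```text
time: 17.07
ee_pos: [0.4579, 0.0827, 0.0687]
ee_rot: [[0.996, 0.001, -0.093], [0.093, -0.001, 0.996], [0.001, -1.0, -0.001]]
force: [0.2, -0.9, 0.5]
width: 0.0349
```

```bash
python3 -c "from h import *; st()"
```

```text
t 17.07 pos [0.4579 0.0827 0.0687] yaw 5.33 tilt(x,y) (np.float64(0.001047927131460525), np.float64(0.0007257329839394518)) F [ 0.2109 -0.8745  0.5091] T [-0.1229  0.0441 -0.0666] w 0.0349 q6 -0.08
```

Request:
apply_moves(moves=[{"rx": 0,"ry": 0,"rz": 0.016,"dx": 0,"dy": 0.0002,"dz": 0.0001,"jaw": 30},{"rx": 0,"ry": 0,"rz": 0.016,"dx": 0,"dy": 0.0002,"dz": 0.0001,"jaw": 30},{"rx": 0,"ry": 0,"rz": 0.016,"dx": 0,"dy": 0.0002,"dz": 0.0001,"jaw": 30},{"rx": 0,"ry": 0,"rz": 0.01,"dx": 0,"dy": 0,"dz": 5e-05,"jaw": 30},{"rx": 0,"ry": 0,"rz": 0.006,"dx": 0,"dy": 0,"dz": 0,"jaw": 30}])

```text
time: 17.48
ee_pos: [0.4582, 0.0828, 0.0689]
ee_rot: [[0.869, 0.002, -0.496], [0.496, -0.001, 0.869], [0.001, -1.0, -0.001]]
force: [-0.9, -0.1, 0.7]
width: 0.0346
```

```bash
python3 -c "from h import *; st()"
```

```text
t 17.48 pos [0.4582 0.0828 0.0689] yaw 29.70 tilt(x,y) (np.float64(0.0005052891379198749), np.float64(0.001658477528595849)) F [-0.9201 -0.0563  0.695 ] T [-0.1403  0.0933 -0.0466] w 0.0346 q6 -0.51
```

Request:
apply_moves(moves=[{"rx": 0,"ry": 0,"rz": 0.005,"dx": 0,"dy": 0,"dz": 0,"jaw": 30},{"rx": 0,"ry": 0,"rz": 0.002,"dx": 0,"dy": 0,"dz": 0,"jaw": 30},{"rx": 0,"ry": 0,"rz": 0,"dx": 0,"dy": 0,"dz": 0,"jaw": 30},{"rx": 0,"ry": 0,"rz": 0,"dx": 0,"dy": 0,"dz": 0,"jaw": 30},{"rx": 0,"ry": 0,"rz": 0,"dx": 0,"dy": 0,"dz": 0,"jaw": 30}])

```text
time: 17.9
ee_pos: [0.4582, 0.0828, 0.069]
ee_rot: [[0.845, 0.002, -0.535], [0.535, 0.0, 0.845], [0.001, -1.0, -0.001]]
force: [-0.6, -1.6, 1.1]
width: 0.0349
```

```bash
python3 -c "from h import *; st(); looktab('8')"
```

```text
t 17.90 pos [0.4582 0.0828 0.069 ] yaw 32.31 tilt(x,y) (np.float64(-4.133273149549474e-05), np.float64(0.0016039747899878973)) F [-0.6337 -1.6158  1.112 ] T [-0.1839  0.1206  0.0873] w 0.0349 q6 -0.55
handle_grip [0.5901 0.027  0.0878] 0.88 r 0.089 ang 298.4
nut_done_grip [0.5086 0.0211 0.0859] 0.55 r 0.081 ang 240.9
handle_grip [0.5934 0.0228 0.0853] 0.79 r 0.094 ang 298.4
nut_next_grip [0.4538 0.0857 0.0913] 0.61 r 0.083 ang 178.5
nut_done_grip [0.5079 0.0222 0.0863] 0.62 r 0.080 ang 240.2
nut_later_grip [0.4874 0.1569 0.0919] 0.83 r 0.077 ang 119.6
```

View pics/s8z.png

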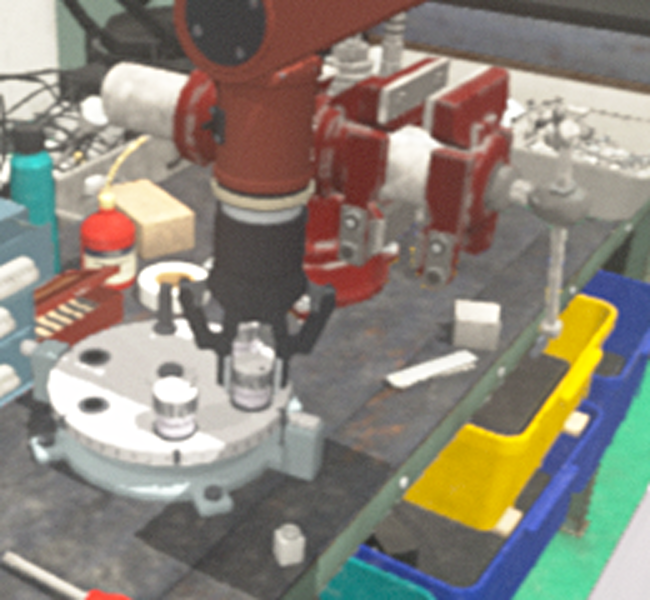

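Request:
apply_moves(moves=[{"rx": 0,"ry": 0,"rz": 0,"dx": 0,"dy": 0,"dz": 0,"jaw": 30},{"rx": 0,"ry": 0,"rz": 0,"dx": 0,"dy": 0,"dz": 0,"jaw": 30},{"rx": 0,"ry": 0,"rz": 0,"dx": 0,"dy": 0,"dz": 0,"jaw": 30},{"rx": 0,"ry": 0,"rz": 0,"dx": 0,"dy": 0,"dz": 0,"jaw": 30},{"rx": 0,"ry": 0,"rz": 0,"dx": 0,"dy": 0,"dz": 0,"jaw": 30}])

```text
time: 18.82
ee_pos: [0.4582, 0.0828, 0.069]
ee_rot: [[0.845, 0.002, -0.535], [0.535, 0.0, 0.845], [0.001, -1.0, -0.001]]
force: [0.1, -0.7, 0.6]
width: 0.0351
```

```bash
python3 -c "from h import *; s=st(); print(s['qd'])"
```

```text
t 18.82 pos [0.4582 0.0828 0.069 ] yaw 32.35 tilt(x,y) (np.float64(-5.3654785258926675e-05), np.float64(0.0015509521848721141)) F [ 0.0925 -0.6694  0.5905] T [-0.1768  0.1414  0.0187] w 0.0351 q6 -0.56
[0.001  0.0007 0.0007 0.0026 0.0025 0.    ]
```

```bash
python3 -c "from h import *; print(arm.sign_off()); st()"
```

```text
the job is handed in; nothing more can be done
None
the job is handed in; nothing more can be done
```

I turned the table one position counter-clockwise by its handle, screwed `nut_next` down to its stop and backed it off about a quarter turn. I then handed in at 18.8 s, still gripping the nut.

- **Table:** it was let go about 2.5 degrees short of the position. Pictures from both cameras afterwards put the handle and nuts at 58 to 61 degrees of turn, and the scale mark by the pointer looks the same as at the start. I took that as clicked in.
- **Nut:** it went down about 153 degrees (2.67 rad) in one grip, until the wrist moment rose to 1.23 N m. I eased off until that moment was about zero, at a tool angle of -57.7 degrees, and took that as the bottom. I then backed off to 32.35 degrees, which is 90.0 degrees.
- **Last check:** the arm was at rest with a side force under 1 N, a moment of about 0.02 N m and the jaws 35 mm apart on the nut.

**Uncertainties:**
- The nut's angle comes from the tool's turn and the wrist moment. I could not read the dimple, so the quarter turn is uncertain by about 2 degrees.
- The final tool position lies about 1 degree round from the fixture fitted from the pictures. That is within the accuracy of that fit.
- During the handle move the push rose briefly to about 16 N, because the post slid sideways in the pads.
- I did not touch the other nuts or the tools, but I did not measure the other nuts' angles.

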